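# Load the labware dryer and set programme four by clicks

### The arm

A 6-joint arm with a two-finger parallel gripper is mounted at the origin on a cart in front of the work surface, level with it; the furniture and walls round the work are solid. World frame = base frame: x ahead of the robot, y to its left, z up, the work surface at z = 0. Lengths are in m, angles in degrees, forces in N, time in s.
With the tool pointing down it reaches from about 0.4 to 0.825 m from the base axis. Payload 7 kg.
Tool frame: the origin (TCP) lies midway between the tips of the shut fingers; the grasp point (between the pads) lies 19 mm behind it; z points along the fingers, y is the direction in which the jaws open and shut (so a half turn about z gives the same grasp; the last joint's range is limited). The gripper opens to 88 mm and grips with 3 to 60 N. Pads are 19 mm wide; open, the fingers measure 130 mm over their backs; the gripper's body (78 mm by 193 mm) begins 47 mm behind the grasp point.
Start: joints at [-46.69, 20.546, 0.682, 0, -70.136, -16.507], TCP at [0.304, -0.602, 0.227] pointing down, gripper open.
Joint ranges: [-176.03, 176.03], [-82.01, 121.73], [-58.28, 71.71], [-173.87, 95.51], [-174.79, -0.11], [-173.66, 173.66]. Speed limits (degrees/s): [136.94, 136.94, 172.46, 180, 180, 180].

### API

Orientations are given as a 3x3 rotation matrix whose columns are the frame's x, y, z axes.
In Python, from rig import robot gives the robot as it stands. Calls block until the motion is done:
- robot.goto(position, orientation): joint-space move of the TCP to a pose.
- robot.servo_line(position, ori=None, speed=0.15): straight line of the TCP; ori=None keeps the orientation; speed is the mean speed in m/s.
- robot.movej(angles): joint-space move.
- robot.move_gripper(opening): opening from 0.0 (shut) to 1.0 (fully open); the grip force is fixed at half the most; returns when the fingers have stopped.
- robot.dwell(seconds).
- robot.ik(position, orientation): joint angles nearest the present ones, or None.
- robot.grab_frame(name): name is "scene" or "top" or "wrist"; returns (picture, depth): 480x640x3 uint8, red, green, blue; 480x640 float32, m along the optical axis (not along the pixel's ray), 0 where there is no reading.
- robot.camera_info(name): a dict with "vfov" (degrees; the focal length in pixels is half the picture's height over the tangent of half this angle, whatever the lens; pixels are square), "cx", "cy" (the principal point, pixels), "k1" (the pictures are not rectified: a ray, as slopes to the right and down, at radius r is drawn at 1 + k1 r^2 times it, then the intrinsics apply), "view" (4x4, takes a point from world to camera coordinates); the wrist camera has in their place "T_tool_cam" (4x4, takes a point from camera to tool coordinates, whose origin is the TCP and whose axes are the flange's). Camera axes: x right, y down, z forward; pixel columns grow to the right and rows downward; lengths in m; the calibration is good to about 2 mm. A picture is of the moment at which its call begins: read the wrist's pose just before it. camera_info takes no time and is no camera call.
A pose or a line that the arm cannot do raises robot.Unreachable and nothing moves.
- robot.job_done(): hands the job in, once; it reports no verdict.
Readings, each from a call of its own:
- robot.read_t(): time.
- robot.read_qpos(): joint angles.
- robot.read_qvel(): joint speeds.
- robot.read_effort(): joint torques, N m.
- robot.read_position(): TCP position.
- robot.read_tcp_rot(): TCP orientation.
- robot.read_force(): force on the tool from outside, world axes, zero at the start.
- robot.read_ft_torque(): the same for the moment, N m.
- robot.read_grip_width(): opening from 0.0 (shut) to 1.0 (fully open).
Only numpy, scipy, OpenCV 4.12 (cv2) and the standard library are available. Lean on these libraries where they do the work, as an engineer would, in place of code of your own. Each camera call takes 0.05 s, during which the arm holds its last target. There are 200 camera calls.

### The job

Pull the dryer's tray drawer out to its stop, stand every washed porcelain crucible upright in the tray, and push the tray fully home. Then turn the dryer's unmarked selector knob anticlockwise back to its end stop and from there count four clicks clockwise, leaving it resting in the fourth click. Leave the other things on the bench where they are.

Things in the scene. Friction and masses are not known exactly. Their poses are not given: they have to be found in the camera images.
- dryer: white bench labware dryer, fixed: low case 235 mm deep, 280 mm wide, 92 mm high, with a tray drawer in front and a black selector knob on top. Origin: on the bench under the middle of its front face; x goes into the case (away from the robot), y along the front to the left, z up. With the tray home, its 14 mm thick grey front panel (top at z = 84 mm) covers that face
- tray (a joint): how far the tray drawer is pulled out along the dryer's -x, in m: 0 fully home, 0.150 at its stop. Slides with about 1.5 N of friction and stays where it is left
- tray_handle (a point): middle of the tray's steel bar handle: a 10 mm thick round bar 110 mm long, level, parallel to the dryer's y, 40 mm in front of the tray's front panel, 70 mm above the bench, 22 mm below the top of the case; free to grip from above
- tray_floor (a point): centre of the tray's inner floor, 18 mm above the bench, axes parallel to the dryer's. Inside, the tray spans x -88 to +82 mm and y -120 to +120 mm from here; side and rear walls 25 mm high, front panel 66 mm above the floor. At the stop all but the rear 25 mm of the tray lies in front of the case, whose roof is 64 mm above the tray floor
- selector (a joint): angle of the selector knob in rad, growing clockwise seen from above: 0 at the anticlockwise end stop, detent clicks every 30 degrees (0.5236 rad), clockwise end stop at the tenth click (5.236). It springs into the nearest click when let go; about 0.07 N m carries it over a click
- selector_grip (a point): on the selector's vertical axis, 120 mm above the bench, at mid grip height, on the dryer's top (45 mm behind the front face, 90 mm left of its middle). The knob is a black disc 52 mm across, its top 16 mm below this point, carrying a bar grip 46 mm long and 14 mm thick that ends 12 mm above this point. x of this point runs along the bar and turns with it; at joint value 0 it is parallel to the dryer's x
- dish_a: larger washed crucible: round plain pale-grey to white porcelain cup, open at the top, no lid, 62 mm across at the rim and for most of its height (foot narrower), 50 mm tall, wall 4 mm, standing upright on the bench, about 100 g. Origin: centre of its underside; z up along its axis. May be absent
- dish_b: smaller washed crucible: round plain pale-grey to white porcelain cup, open at the top, no lid, 52 mm across at the rim and for most of its height (foot narrower), 42 mm tall, wall 4 mm, standing upright on the bench, about 100 g. Origin: centre of its underside; z up along its axis. May be absent
- dish_c: larger washed crucible: round plain pale-grey to white porcelain cup, open at the top, no lid, 62 mm across at the rim and for most of its height (foot narrower), 50 mm tall, wall 4 mm, standing upright on the bench, about 100 g. Origin: centre of its underside; z up along its axis. May be absent
- dish_d: smaller washed crucible: round plain pale-grey to white porcelain cup, open at the top, no lid, 52 mm across at the rim and for most of its height (foot narrower), 42 mm tall, wall 4 mm, standing upright on the bench, about 100 g. Origin: centre of its underside; z up along its axis. May be absent
- tape: bystander: roll of tape lying flat, 96 mm across, 25 mm high; origin at the centre of its underside
- beaker: bystander: clear glass beaker, 46 mm across, 58 mm tall, not part of the job; origin at the centre of its underside
- timer: bystander: white bench timer, 62 x 72 x 20 mm; origin at the centre of its underside

How it is judged (in metres and radians):
On the way, in this order (a step that is already met when the one before it is completed fails the run):
1. the tray is pulled out to its stop (value of joint tray above 0.143 m), for 0.2 s.
2. every crucible stands upright in the tray (x of dish_a in the frame of tray_floor between -0.09 and 0.08 m and y of dish_a in the frame of tray_floor between -0.12 and 0.12 m and z of dish_a in the frame of tray_floor between -0.008 and 0.012 m and angle between each of dish_a, dish_b, dish_c, dish_d's own z axis and vertical below 0.15 rad and x of dish_b in the frame of tray_floor between -0.09 and 0.08 m and y of dish_b in the frame of tray_floor between -0.12 and 0.12 m and z of dish_b in the frame of tray_floor between -0.008 and 0.012 m and x of dish_c in the frame of tray_floor between -0.09 and 0.08 m and y of dish_c in the frame of tray_floor between -0.12 and 0.12 m and z of dish_c in the frame of tray_floor between -0.008 and 0.012 m and x of dish_d in the frame of tray_floor between -0.09 and 0.08 m and y of dish_d in the frame of tray_floor between -0.12 and 0.12 m and z of dish_d in the frame of tray_floor between -0.008 and 0.012 m), for 0.2 s.
3. the tray is pushed fully home, with the crucibles in it (all of step 2 and value of joint tray below 0.006 m), for 0.2 s.
4. the selector is turned back to its anticlockwise end stop (value of joint selector below 0.12 rad), for 0.1 s.
5. the selector is turned four clicks clockwise from the stop (value of joint selector between 1.9444 and 2.2444 rad), for 0.3 s.
At the end, for the whole second after the job is handed in: The tray is home (within 6 mm), every crucible that was there stands upright (within 0.15 rad) on the tray floor, and the selector rests in the fourth click from its anticlockwise end stop (2.094 rad, within 0.15) (all of step 3 and all of step 5 and velocity of joint selector between -0.2 and 0.2 rad/s); the robot touches nothing.
It fails at once if the tape roll, the timer or the glass beaker is displaced by more than 4 cm (distance of any of tape, timer, beaker from where it was at the start of the episode above 0.04 m).
Of dish_a, dish_b, dish_c, dish_d only 2 to 4 are there at a start; the rules pass over those that are not, and their reading is None.
At some moment in a run one of dish_a, dish_b, dish_c, dish_d may be knocked a few centimetres aside while the robot is not near it.
It also fails if it takes over 210 s, if anything falls off the work surface, if the arm or the gripper's body presses on something with over 40 N, if the wrist force passes 120 N, or if a joint passes its speed limit or range.

## Working session

There is one attempt and no reset: what is moved stays moved. The work goes in short steps, each a Python script; the robot and the scene stay as the last script left them, time stands still between calls to the robot, and variables do not carry over. Pictures are saved under pics/ and viewed, about 12 in all and at most 16, crops included, and the job is handed in when it is done.

```bash
mkdir -p pics; ls; python3 - <<'E'
from rig import robot
import cv2, numpy as np
for n in ("scene","top"):
    im,d=robot.grab_frame(n); cv2.imwrite(f"pics/{n}0.png",im[:,:,::-1]); np.save(f"pics/{n}0.npy",d)
    print(n,{k:(np.round(v,4).tolist() if not np.isscalar(v) else v) for k,v in robot.camera_info(n).items()})
print(robot.camera_info("wrist"), robot.read_t(), robot.read_tcp_rot())
E
```

```text
pics
scene {'vfov': 43.93226248197936, 'cx': 318.5005226308106, 'cy': 242.74473794765004, 'k1': 0.038256077029235946, 'view': [[-0.9366, 0.3505, 0.002, 0.5369], [0.2481, 0.6669, -0.7027, -0.0606], [-0.2476, -0.6576, -0.7115, 2.0397], [0.0, 0.0, 0.0, 1.0]]}
top {'vfov': 42.09898898856499, 'cx': 310.8310978207866, 'cy': 234.9710271914684, 'k1': 0.009994691971234832, 'view': [[-0.0482, -0.9988, -0.012, 0.0589], [-0.7786, 0.0451, -0.6258, 0.5294], [0.6256, -0.0208, -0.7799, 1.8713], [0.0, 0.0, 0.0, 1.0]]}
{'vfov': 64.97324881856467, 'cx': 324.58843378191096, 'cy': 235.81023821143333, 'k1': -0.07070407333318175, 'T_tool_cam': array([[-2.80532452e-04, -9.61996865e-01, -2.73060347e-01,
         7.42676436e-02],
       [ 9.99999936e-01, -2.09570280e-04, -2.89044098e-04,
         1.22405784e-04],
       [ 2.20834183e-04, -2.73060411e-01,  9.61996862e-01,
        -1.58440060e-01],
       [ 0.00000000e+00,  0.00000000e+00,  0.00000000e+00,
         1.00000000e+00]])} 0.1 [[-8.92607899e-01 -4.50833103e-01 -8.07813843e-04]
 [-4.50833801e-01  8.92607016e-01  1.26409906e-03]
 [ 1.51162601e-04  1.49253460e-03 -9.99998875e-01]]
```

View pics/top0.png

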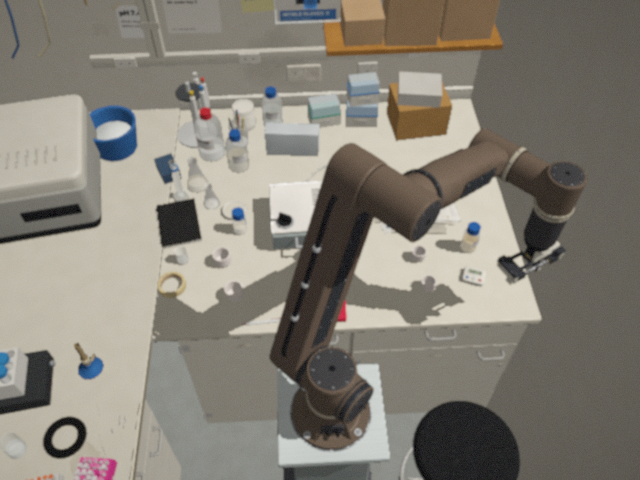

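View pics/scene0.png

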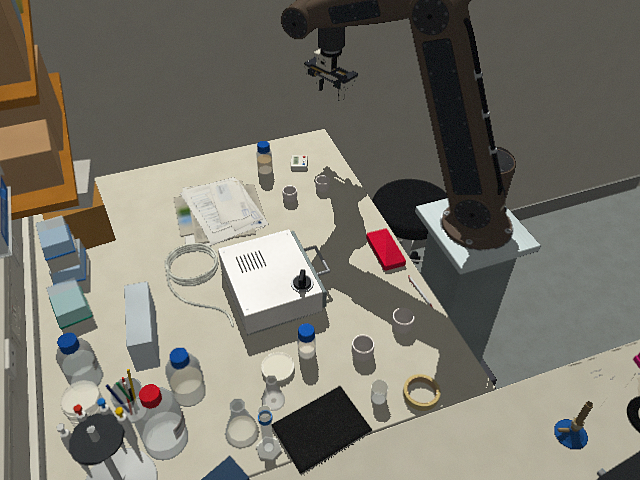

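The scene view shows the dryer (270,280), knob (302,283), crucibles at about (290,195), (321,182), (363,345) and (403,317), the beaker (379,392), the tape (421,390) and the timer (299,162). The top view agrees with this: four crucibles. Next I'll localise them.

```bash
cat > h.py <<'E'
import numpy as np, cv2
from scipy.optimize import least_squares
from rig import robot
def calib(name, pose=None):
    c=robot.camera_info(name); f=240/np.tan(np.radians(c["vfov"]/2))
    K=np.array([[f,0,c["cx"]],[0,f,c["cy"]],[0,0,1]]); D=np.array([c["k1"],0,0,0.])
    if name=="wrist":
        p,R=pose; T=np.eye(4); T[:3,:3]=R; T[:3,3]=p; C=T@c["T_tool_cam"]
    else: C=np.linalg.inv(c["view"])
    return K,D,C
def grab(name):
    pose=(np.array(robot.read_position()),np.array(robot.read_tcp_rot())) if name=="wrist" else None
    im,d=robot.grab_frame(name); K,D,C=calib(name,pose)
    return im,d,(K,D,C)
def cloud(d,cal):
    K,D,C=cal; v,u=np.mgrid[0:480,0:640]
    n=cv2.undistortPoints(np.stack([u,v],-1).reshape(-1,1,2).astype(float),K,D).reshape(480,640,2)
    P=np.dstack([n*d[...,None],d])@C[:3,:3].T+C[:3,3]
    P[d==0]=np.nan
    return P
def proj(P,cal):
    K,D,C=cal; V=np.linalg.inv(C)
    return cv2.projectPoints(np.atleast_2d(P).astype(float),cv2.Rodrigues(V[:3,:3])[0],V[:3,3],K,D)[0].reshape(-1,2)
def circ(xy,r=None):
    c0=np.median(xy,0)
    f=lambda p: np.hypot(*(xy-p[:2]).T)-(p[2] if r is None else r)
    s=least_squares(f,[*c0,r or .03],loss="soft_l1",f_scale=.002); return s.x
E
python3 - <<'E'
from h import *
d=np.load("pics/scene0.npy"); cal=calib("scene"); P=cloud(d,cal); z=P[...,2]
print("bench z",np.nanmedian(z[(abs(z)<.02)]))
m=((z>.015)&(z<.075)).astype(np.uint8)
n,l,s,c=cv2.connectedComponentsWithStats(m)
for i in range(1,n):
    if s[i,4]<60: continue
    q=P[l==i]; print(np.round(c[i]),s[i,4],np.round(np.nanmin(q,0),3),np.round(np.nanmax(q,0),3), np.round(np.nanpercentile(q[:,2],95),3), np.round(circ(q[q[:,2]>np.percentile(q[:,2],70)][:,:2]),3))
t=(abs(z-.092)<.005)&(P[...,0]>.4)&(P[...,0]<1)
n,l,s,c=cv2.connectedComponentsWithStats(t.astype(np.uint8)); i=1+np.argmax(s[1:,4])
q=P[l==i]; print("top",s[i],np.median(q[:,2]),cv2.minAreaRect((q[:,:2]*1000).astype(np.float32)), cv2.boxPoints(cv2.minAreaRect((q[:,:2]*1000).astype(np.float32))).round())
im=cv2.imread("pics/scene0.png")
cv2.imwrite("pics/crop1.png",cv2.resize(im[225:335,210:345],None,fx=5,fy=5,interpolation=cv2.INTER_CUBIC))
E
```

```text
bench z 0.002025950321033698
[561.  68.] 1744 [-1.301 -0.74   0.015] [-0.446 -0.689  0.075] 0.072 [-1.170000e+00  4.148699e+03  4.149418e+03]
[255. 133.] 4262 [-0.186 -0.741  0.015] [ 1.185 -0.701  0.075] 0.072 [ 7.8810000e+00 -1.1177336e+04  1.1176618e+04]
[264. 165.] 201 [ 0.561 -0.547  0.016] [ 0.62  -0.499  0.075] 0.072 [ 0.589 -0.535  0.027]
[299. 161.] 171 [ 0.424 -0.567  0.015] [ 0.495 -0.479  0.031] 0.028 [ 0.456 -0.527  0.024]
[322. 182.] 182 [ 0.398 -0.39   0.015] [ 0.453 -0.329  0.053] 0.047 [ 0.425 -0.36   0.024]
[214. 219.] 4259 [ 0.668 -0.517  0.015] [ 1.034 -0.041  0.047] 0.038 [ 1.147 -0.461  0.392]
[289. 193.] 190 [ 0.529 -0.381  0.015] [ 0.579 -0.318  0.051] 0.048 [ 0.554 -0.347  0.024]
[480. 231.] 956 [-0.111 -0.088  0.015] [0.115 0.12  0.074] 0.059 [-0.    -0.012  0.09 ]
[ 32. 355.] 3975 [ 1.404 -0.55   0.015] [1.433 0.432 0.075] 0.069 [ 2.969588e+03 -3.110000e-01  2.968165e+03]
[ 87. 279.] 1337 [ 1.159 -0.363  0.015] [1.348 0.016 0.075] 0.072 [-0.175  0.155  1.477]
[386. 248.] 875 [ 0.303 -0.078  0.015] [0.384 0.091 0.036] 0.03 [0.338 0.014 0.046]
[277. 310.] 125
[... 1800 characters left out ...]
13]
[295. 445.] 99 [0.809 0.519 0.015] [0.859 0.568 0.024] 0.02 [0.837 0.548 0.021]
[318. 443.] 85 [0.747 0.536 0.015] [0.811 0.571 0.023] 0.02 [0.769 0.522 0.044]
[126. 468.] 732 [1.173 0.4   0.015] [1.298 0.494 0.074] 0.064 [1.221 0.459 0.031]
[308. 461.] 138 [0.789 0.564 0.015] [0.853 0.611 0.023] 0.02 [0.824 0.585 0.021]
[623. 470.] 728 [0.088 0.849 0.019] [0.223 0.904 0.066] 0.06 [0.167 0.778 0.103]
[227. 471.] 644 [0.965 0.523 0.042] [1.069 0.595 0.06 ] 0.055 [1.011 0.562 0.025]
top [ 218  230  106   88 4425] 0.09328278803913115 ((738.994140625, 31.323280334472656), (246.38929748535156, 286.7553405761719), 1.6135817766189575) [[ 612.  171.]
 [ 620. -115.]
 [ 866. -109.]
 [ 858.  178.]]
```

View pics/crop1.png

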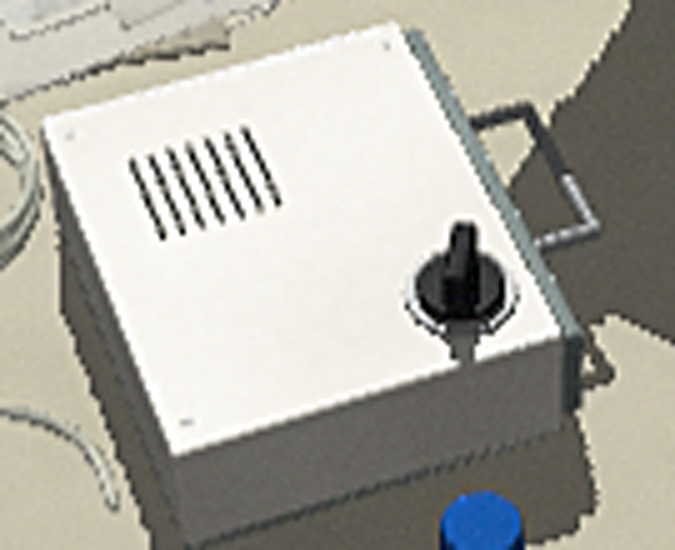

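The crop shows the dryer with the tray apparently home. The handle bar runs from about (316,246) to (330,270) in full-image pixels, and the knob bar is roughly along the dryer's depth. Next is a close look with the wrist camera.

```bash
python3 - <<'E'
from h import *
R=np.array([[-1,0,0],[0,1,0],[0,0,-1.]])
robot.goto([0.56,0.05,0.27],R)
im,d,cal=grab("wrist"); cv2.imwrite("pics/w1.png",im[:,:,::-1]); np.save("pics/w1.npy",d)
P=cloud(d,cal); np.save("pics/w1P.npy",P); z=P[...,2]
def pts(m):
    n,l,s,c=cv2.connectedComponentsWithStats(m.astype(np.uint8)); i=1+np.argmax(s[1:,4]); return P[l==i]
q=pts(abs(z-.092)<.004); r=cv2.minAreaRect((q[:,:2]*1000).astype(np.float32)); print("case",np.median(q[:,2]),r,cv2.boxPoints(r).round(1))
m=(abs(z-.072)<.008)&(P[...,0]>.5)&(P[...,0]<.59); q=pts(m); r=cv2.minAreaRect((q[:,:2]*1000).astype(np.float32)); print("handle",q[:,2].max(),r,cv2.boxPoints(r).round(1))
m=(z>.125)&(z<.140)&(P[...,0]>.6); q=pts(m); r=cv2.minAreaRect((q[:,:2]*1000).astype(np.float32)); print("grip",len(q),np.median(q[:,2]),r,cv2.boxPoints(r).round(1))
for nm,x in dict(handlehome=[.56,.03,.051],stop=[.405,.03,.051]).items():
    Rh=np.array([[0,1,0],[1,0,0],[0,0,-1.]]); Rh2=Rh@np.diag([-1,-1,1]); print(nm,[robot.ik(x,r) for r in (Rh,Rh2)])
E
```

```text
case 0.09243969603809699 ((727.9685668945312, 33.04637145996094), (56.824501037597656, 271.8755187988281), 0.48580560088157654) [[ 698.4  168.7]
 [ 700.7 -103.1]
 [ 757.5 -102.6]
 [ 755.2  169.2]]
handle 0.07709421301406866 ((578.2674560546875, 25.061931610107422), (119.80652618408203, 23.069032669067383), 89.97036743164062) [[566.7 -34.8]
 [589.8 -34.8]
 [589.8  85. ]
 [566.8  85. ]]
grip 115 0.1322121019180557 ((678.9025268554688, 128.28245544433594), (20.970054626464844, 8.606505393981934), 80.05606842041016) [[672.9 118.7]
 [681.3 117.2]
 [685.  137.9]
 [676.5 139.4]]
handlehome [array([ 23.06584175,  20.061553  , -26.18286648,   0.        ,
       -43.75558052, 156.93415825]), array([ 23.06584175,  20.061553  , -26.18286648,   0.        ,
       -43.75558052, -23.06584175])]
stop [array([ 32.41920326,   7.10134329, -45.18510209,   0.        ,
       -37.71355462, 147.58079674]), array([ 32.41920326,   7.10134329, -45.18510209,   0.        ,
       -37.71355462, -32.41920326])]
```

View pics/w1.png

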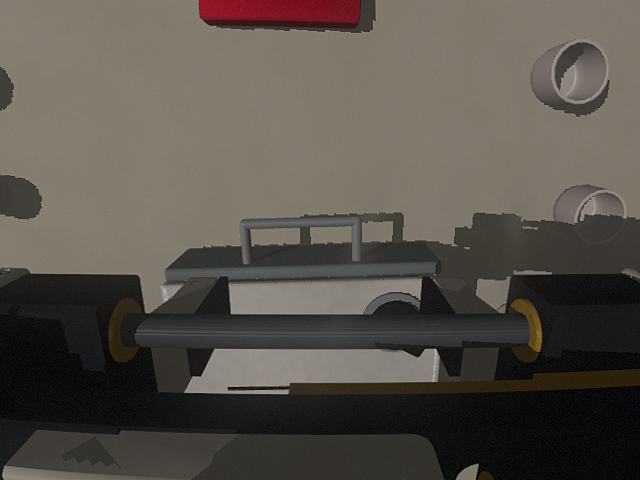

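The wrist view shows the handle bar at about (300,222) in front of the grey panel. The gripper hides the knob, so I'll look again with the tool turned half round.

```bash
python3 - <<'E'
from h import *
R=np.array([[1,0,0],[0,-1,0],[0,0,-1.]])
robot.goto([0.48,0.05,0.22],R)
im,d,cal=grab("wrist"); cv2.imwrite("pics/w2.png",im[:,:,::-1])
P=cloud(d,cal); np.save("pics/w2P.npy",P); z=P[...,2]
def rect(nm,m):
    n,l,s,c=cv2.connectedComponentsWithStats(m.astype(np.uint8)); i=1+np.argmax(s[1:,4]); q=P[l==i]
    r=cv2.minAreaRect((q[:,:2]*1000).astype(np.float32)); print(nm,len(q),c[i].round(),np.median(q[:,2]).round(4),cv2.boxPoints(r).round(1).tolist()); return q
x=P[...,0]
q=rect("case",abs(z-.093)<.003); 
# front edge fit
e=[(q[abs(q[:,1]-y)<.004][:,0].min(),y) for y in np.arange(-.08,.05,.01)]; print("front edge",np.polyfit([a[1] for a in e],[a[0] for a in e],1))
rect("panel",(abs(z-.084)<.004)&(x>.58)&(x<.66))
q=rect("handle",(abs(z-.072)<.008)&(x>.5)&(x<.585))
print("handle line",np.polyfit(q[:,1],q[:,0],1), np.percentile(q[:,2],95))
rect("grip",(z>.126)&(z<.140)&(x>.6))
rect("disc",(z>.1)&(z<.109)&(x>.6))
E
```

```text
case 8727 [343.  11.] 0.0922 [[623.0999755859375, 166.10000610351562], [625.0999755859375, -112.5999984741211], [645.2000122070312, -112.5], [643.2000122070312, 166.3000030517578]]
front edge [-0.02973971  0.62785693]
panel 7591 [355.  36.] 0.0838 [[607.7999877929688, 163.89999389648438], [617.0, -111.0], [632.7999877929688, -110.5], [623.7000122070312, 164.5]]
handle 2201 [355. 102.] 0.0745 [[567.0999755859375, -34.29999923706055], [584.7999877929688, -34.29999923706055], [584.7999877929688, 84.9000015258789], [567.0999755859375, 84.9000015258789]]
handle line [-0.01651595  0.574524  ] 0.07610196689427551Traceback (most recent call last):
  File "<stdin>", line 16, in <module>
  File "<stdin>", line 7, in rect
    return _wrapfunc(a, 'argmax', axis=axis, out=out, **kwds)
    return bound(*args, **kwds)
ValueError: attempt to get argmax of an empty sequence
```

View pics/w2.png

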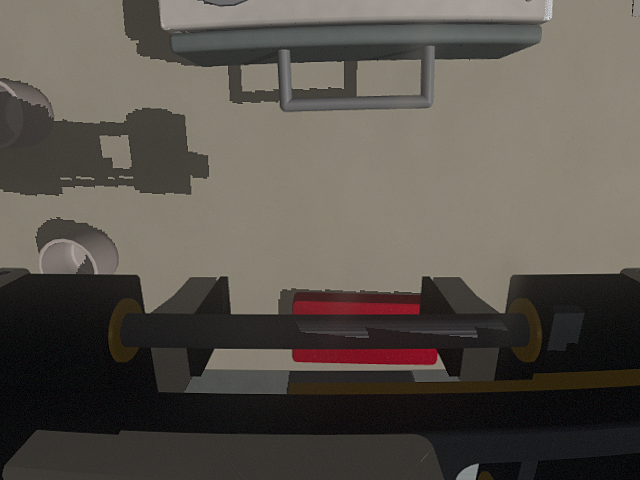

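This view shows the panel (355,45) and handle bar (355,103) clearly. They give dryer yaw of about 1.75°, origin (0.627, 0.027) and handle (0.572, 0.0255). Now I'll pull the tray.

```bash
cat >> h.py <<'E'
psi=np.radians(1.75); DX=np.array([np.cos(psi),np.sin(psi),0]); DY=np.array([-np.sin(psi),np.cos(psi),0]); Z=np.array([0,0,1.])
O=np.array([.627,.027,0])
def dry(x,y,z): return O+x*DX+y*DY+z*Z
def rot(h):  # tool down, tool x at heading h (deg) in the dryer frame
    a=np.radians(h)+psi; x=np.array([np.cos(a),np.sin(a),0]); return np.column_stack([x,np.cross(-Z,x),-Z])
E
python3 - <<'E'
from h import *
R=rot(-90); print(R.round(3))
H=dry(-.054,0,.051)
robot.goto(H+.12*Z,R); robot.move_gripper(.28); 
robot.servo_line(H,speed=.08); print("down",robot.read_force())
robot.move_gripper(0.0); print(robot.read_grip_width(),robot.read_force())
for s in (.05,.10,.135,.1435,.147,.149):
    robot.servo_line(H-s*DX,speed=.06); print(s,np.round(robot.read_force(),1),robot.read_grip_width(), robot.read_t())
im,d,cal=grab("scene"); cv2.imwrite("pics/s2.png",cv2.resize(im[130:430,180:500,::-1],None,fx=2,fy=2))
E
```

```text
[[ 0.031 -1.    -0.   ]
 [-1.    -0.031 -0.   ]
 [ 0.     0.    -1.   ]]
down [ 0.68713281 -0.1598519  -0.6250876 ]
0.09950851814752726 [-0.20926165  0.06675244  2.52946817]
0.05 [-1.6  2.6  9.8] 0.10221431944784873 10.7583
0.1 [-1.4  2.6  9.1] 0.10169570052001269 11.7417
0.135 [-1.9  2.7  7.7] 0.10100444623149246 12.475
0.1435 [-1.5  4.   9.5] 0.09738043184346422 12.7667
0.147 [-1.5  3.4  8.6] 0.10003991598827136 13.0167
0.149 [0.9 1.9 6.3] 0.09922173231310398 13.2667
```

View pics/s2.png

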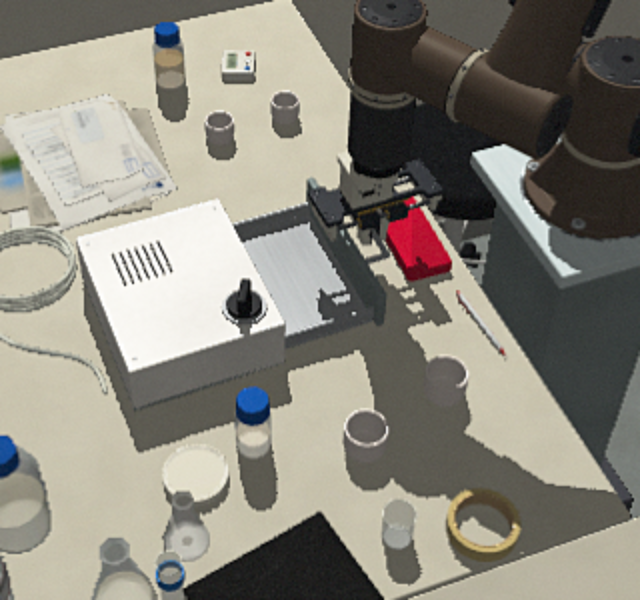

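The tray is out and all four crucibles are undisturbed. I'll nudge it to the stop, release, and then pick up the first crucible.

```bash
cat >> h.py <<'E'
RG=rot(0)  # tool x into the dryer (camera beyond), jaws along dryer y
def find(xy,r,ht,tag=None):
    """hover so that the dish at xy is in the wrist view, measure rim centre"""
    xy=np.array(xy); robot.goto([xy[0]-.10,xy[1],.20],RG)
    im,d,cal=grab("wrist"); P=cloud(d,cal); z=P[...,2]
    if tag: cv2.imwrite(f"pics/{tag}.png",im[:,:,::-1])
    m=(z>ht-.005)&(z<ht+.006)&(np.hypot(P[...,0]-xy[0],P[...,1]-xy[1])<.075)
    q=P[m][:,:2]; c=circ(q,r-.002)
    for _ in range(3): q2=q[abs(np.hypot(*(q-c[:2]).T)-r+.002)<.006]; c=circ(q2,r-.002)
    print("find",tag,len(q),len(q2),c[:2].round(4),"free r",circ(q2).round(4),"off",(c[:2]-xy).round(3)); return c[:2]
E
python3 - <<'E'
from h import *
p=np.array(robot.read_position())
for i in (1,2,3):
    robot.servo_line(p-.0015*i*DX,speed=.03); robot.dwell(.1); f=robot.read_force(); print(i,f.round(1) if hasattr(f,'round') else f)
    if np.dot(f,DX)>12: break
robot.dwell(.3)
robot.move_gripper(.28); p=np.array(robot.read_position()); robot.servo_line(p+.15*Z)
robot.move_gripper(1.0)
c=find([.428,.299],.031,.050,"d1")
robot.servo_line([c[0],c[1],.15]); robot.servo_line([c[0],c[1],.022],speed=.08)
robot.move_gripper(0.0); print("width",robot.read_grip_width(),robot.read_position())
robot.servo_line([c[0],c[1],.15]); print(robot.read_grip_width(),robot.read_force(),robot.read_t())
im,d,cal=grab("scene"); cv2.imwrite("pics/s3.png",cv2.resize(im[130:430,180:500,::-1],None,fx=2,fy=2))
P=cloud(d,cal);q=P[(abs(P[...,2]-.086)<.006)&(P[...,0]>.4)&(P[...,0]<.5)&(abs(P[...,1])<.2)]; l=(q-O)@DX; print("panel x dryer",np.percentile(l,[5,25,50,75,95]),len(q))
E
```

```text
1 [10.1 -4.2 -3. ]
2 [ 18.9  -7.6 -12.5]
find d1 1341 1341 [0.4268 0.2984] free r [0.4268 0.2984 0.0287] off [-0.001 -0.001]
width 0.6965897054095265 [0.42683733 0.29847984 0.02210227]
0.6951763413532853 [-0.2009341  -0.20721242 -1.09411632] 22.5333
panel x dryer [-0.16443394 -0.15885664 -0.15501873 -0.15148542 -0.14857323] 294
```

View pics/s3.png

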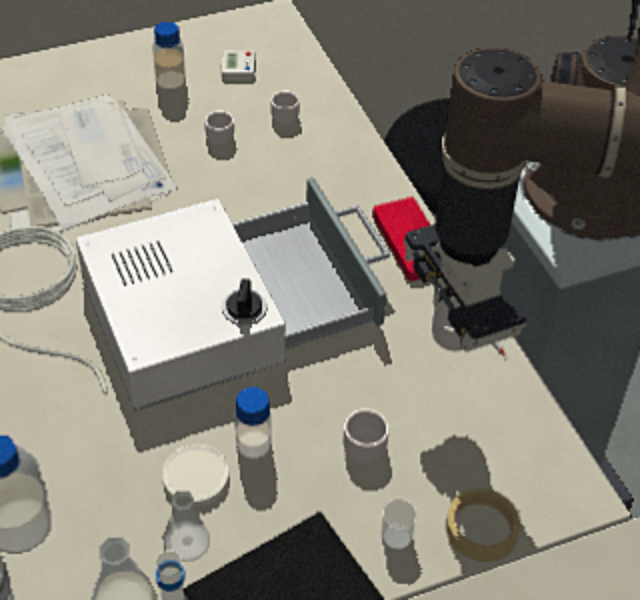

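The force rise and the panel at -0.164..-0.149 confirm the tray is at its stop. The scene shows the first crucible lifted in the gripper, with the tray empty and open. I'll place it and fetch the others.

```bash
cat >> h.py <<'E'
def place(tx,ty,zt,op):
    t=dry(-.057+tx,ty,0); robot.goto(t+.16*Z,RG)
    robot.servo_line(t+(.018+zt+.012)*Z,speed=.12); robot.servo_line(t+(.018+zt+.001)*Z,speed=.03)
    print("pl F",np.round(robot.read_force(),1)); robot.move_gripper(op); robot.servo_line(t+.16*Z); robot.move_gripper(1.0)
def pick(xy,r,ht,zt,tag):
    c=find(xy,r,ht,tag)
    robot.servo_line([c[0],c[1],.12]); robot.servo_line([c[0],c[1],zt],speed=.1)
    robot.move_gripper(0.0); w=robot.read_grip_width()*.088; robot.servo_line([c[0],c[1],.17])
    print("width",w,robot.read_grip_width()*.088,robot.read_t()); assert abs(w-2*r)<.004
E
python3 - <<'E'
from h import *
place(.015,.058,.022,.80)
pick([.574,.346],.031,.050,.022,"d2"); place(.015,-.058,.022,.80)
pick([.425,-.36],.026,.042,.014,"d3"); place(-.050,-.058,.014,.70)
pick([.554,-.347],.026,.042,.014,"d4"); place(-.050,.058,.014,.70)
robot.goto(dry(-.16,0,.22),RG)
im,d,cal=grab("wrist"); cv2.imwrite("pics/w3.png",im[:,:,::-1]); print(robot.read_t())
im,d,cal=grab("scene"); cv2.imwrite("pics/s4.png",cv2.resize(im[130:430,180:500,::-1],None,fx=2,fy=2))
E
```

```text
pl F [-0.2  0.1 -1. ]
find d2 1353 1353 [0.5726 0.3455] free r [0.5726 0.3455 0.0287] off [-0.001 -0.001]
width 0.061380460461436234 0.0610138536535897 32.1333
pl F [ 0.6  0.4 -1.2]
find d3 1038 1038 [ 0.4241 -0.3619] free r [ 0.4242 -0.362   0.0237] off [-0.001 -0.002]
width 0.051105684247608564 0.051259320990853556 42.7667
pl F [-0.3  0.8 -0.1]
find d4 1027 1027 [ 0.553  -0.3496] free r [ 0.553  -0.3496  0.0237] off [-0.001 -0.003]
width 0.05121050185684587 0.05115774730546718 53.2083
pl F [-0.2 -0.4 -1. ]
59.1167
```

View pics/w3.png

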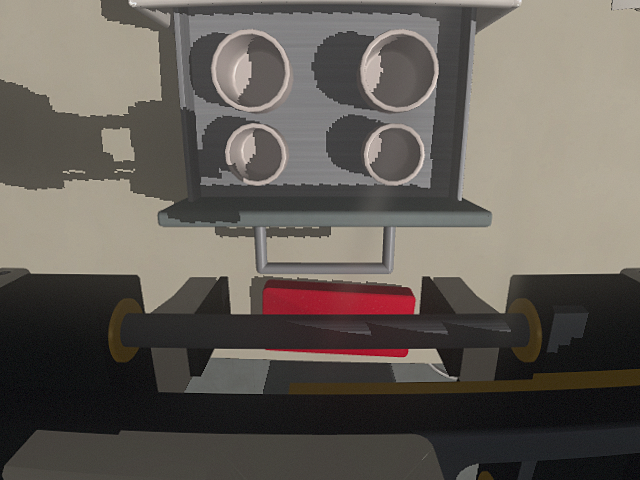

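View pics/s4.png

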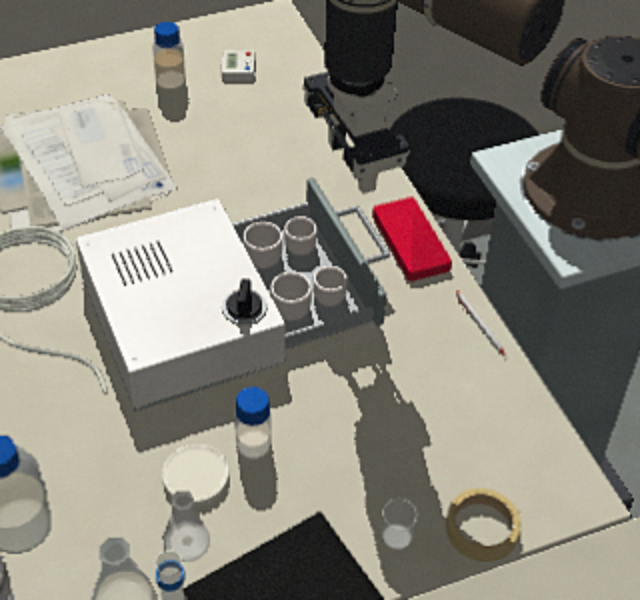

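All four crucibles stand upright in the tray: wrist view (250,70), (400,70), (256,155), (394,155). Nothing else has moved. Now I'll push the tray home.

```bash
python3 - <<'E'
from h import *
R=rot(-90); H=dry(-.054-.150,0,.052)
robot.goto(H+.12*Z,R); robot.move_gripper(.28); robot.servo_line(H,speed=.08)
robot.move_gripper(0.0); print(robot.read_grip_width(),robot.read_force())
robot.servo_line(H+.13*DX,speed=.05); f0=np.dot(robot.read_force(),DX); print("slide F",f0)
for s in np.arange(.138,.1561,.002):
    robot.servo_line(H+s*DX,speed=.02); f=np.dot(robot.read_force(),DX); print(round(s,4),round(f,1))
    if f<-15: break
robot.dwell(.3); robot.move_gripper(.28)
p=np.array(robot.read_position()); robot.servo_line(p+.15*Z)
# view the knob from in front with camera at dryer ~(-.03,.09)
robot.goto(dry(-.06,.09,.24),RG)
im,d,cal=grab("wrist"); cv2.imwrite("pics/w4.png",im[:,:,::-1]); P=cloud(d,cal); np.save("pics/w4P.npy",P); z=P[...,2]
L=np.dstack([(P-O)@DX,(P-O)@DY,z])
m=(z>.122)&(z<.140)&(abs(L[...,0]-.045)<.04)&(abs(L[...,1]-.09)<.04); q=L[m][:,:2]*1000; print("grip",len(q),cv2.minAreaRect(q.astype(np.float32)),cv2.boxPoints(cv2.minAreaRect(q.astype(np.float32))).round(1).tolist())
m=(z>.098)&(z<.110)&(abs(L[...,0]-.045)<.04)&(abs(L[...,1]-.09)<.04); q=L[m][:,:2]; print("disc",len(q),circ(q).round(4),q.min(0),q.max(0))
m=(abs(z-.0835)<.003)&(L[...,0]<.01)&(L[...,0]>-.05); q=L[m]; print("panel x",np.percentile(q[:,0],[2,50,98]),robot.read_t())
E
```

```text
0.10485249971217701 [ 5.29760193 -2.86240406 -2.47678648]
slide F -0.4847570738194986
0.138 0.5
0.14 0.1
0.142 -0.2
0.144 0.2
0.146 -0.8
0.148 0.9
0.15 -0.3
0.152 -3.5
0.154 -10.8
0.156 -18.4
grip 1534 ((45.3686408996582, 89.44092559814453), (45.80027770996094, 14.609871864318848), 60.14962387084961) [[27.600000381469727, 73.19999694824219], [40.29999923706055, 65.9000015258789], [63.099998474121094, 105.69999694824219], [50.400001525878906, 112.9000015258789]]
disc 2429 [0.0456 0.0886 0.0202] [0.01604914 0.05909188] [0.07476729 0.11909926]
panel x [-0.01343436 -0.00664668 -0.00032668] 72.6917
```

View pics/w4.png

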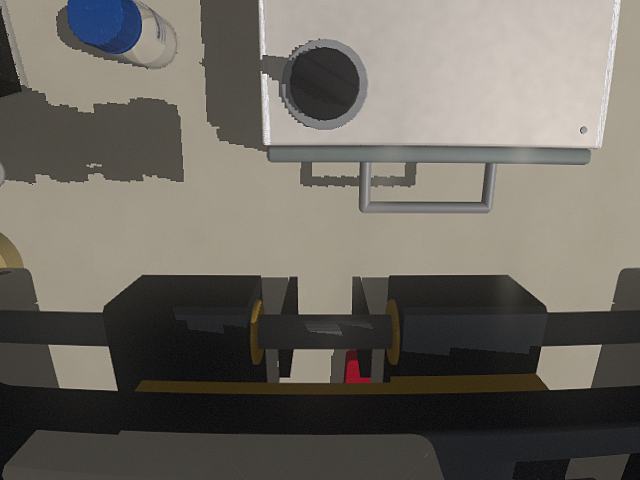

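The tray is home: the force rose against the stop and the panel sits at -0.013..0. The wrist view shows the knob at (323,83), with its bar at +60° in the dryer frame (click 4 or 10). I'll grip it and turn anticlockwise until the torque rises.

```bash
python3 - <<'E'
from h import *
K=dry(.0454,.0894,.108)
robot.move_gripper(.4); robot.goto(K+.08*Z,rot(-120)); robot.servo_line(K,speed=.06)
m0=np.array(robot.read_ft_torque()); e0=robot.read_effort()[5]; robot.move_gripper(0.0)
print("w",robot.read_grip_width()*.088,"q6",robot.read_qpos()[5],robot.read_force(),m0.round(3),np.round(robot.read_ft_torque(),3))
n=0
for h in range(-115,95,5):
    robot.servo_line(K,rot(h),speed=.1); mz=robot.read_ft_torque()[2]-m0[2]; print(h,round(mz,3),round(robot.read_effort()[5]-e0,3),end=" | ")
    n=n+1 if abs(mz)>.25 else 0
    if n>=2: break
print("\nq6",robot.read_qpos()[5],robot.read_t(),robot.read_force())
E
```

```text
w 0.013751209966359075 q6 -54.606497718439044 [ 1.8351393  -1.29508529 -0.20240701] [-0.01   0.077 -0.016] [-0.536 -0.7    0.004]
-115 -0.068 0.557 | -110 -0.038 0.42 | -105 0.053 0.349 | -100 0.113 0.276 | -95 0.162 0.156 | -90 0.071 0.275 | -85 -0.022 0.354 | -80 -0.02 0.351 | -75 0.01 0.35 | -70 0.076 0.272 | -65 0.195 0.153 | -60 0.078 0.281 | -55 -0.054 0.368 | -50 0.008 0.352 | -45 -0.004 0.334 | -40 0.129 0.24 | -35 0.065 0.274 | -30 0.017 0.277 | -25 -0.005 0.349 | -20 0.013 0.327 | -15 0.048 0.3 | -10 -0.005 0.331 | -5 0.041 0.292 | 0 0.055 0.271 | 5 -0.654 1.034 | 10 -0.848 1.345 | 
q6 75.0724460278007 83.3833 [ 6.11547441  0.30016052 -1.32157036]
```

The click torques came every 30°, then a hard stop at heading 0-5°, 120° from the start. So the knob began at click 4 and is now at its end stop. I'll regrip squarely and turn 120° clockwise.

```bash
python3 - <<'E'
from h import *
K=dry(.0454,.0894,.108)
robot.dwell(.2); robot.servo_line(K,rot(0),speed=.1); robot.dwell(.1); robot.move_gripper(.4); robot.dwell(.2); robot.move_gripper(0.0)
m0=robot.read_ft_torque()[2]
for h in range(-5,-121,-5):
    robot.servo_line(K,rot(h),speed=.1); print(h,round(robot.read_ft_torque()[2]-m0,3),end=" | ")
robot.dwell(.3); robot.move_gripper(.4); robot.dwell(.4); robot.servo_line(K+.1*Z)
robot.goto(dry(-.06,.09,.24),RG)
im,d,cal=grab("wrist"); cv2.imwrite("pics/w5.png",im[:,:,::-1]); P=cloud(d,cal); z=P[...,2]
L=np.dstack([(P-O)@DX,(P-O)@DY,z])
m=(z>.122)&(z<.140)&(abs(L[...,0]-.045)<.04)&(abs(L[...,1]-.09)<.04); q=L[m][:,:2]*1000; print("\ngrip",len(q),cv2.minAreaRect(q.astype(np.float32)))
m=(abs(z-.0835)<.003)&(L[...,0]<.01)&(L[...,0]>-.05); q=L[m]; print("panel x",np.percentile(q[:,0],[2,50,98]),robot.read_t(),robot.read_force())
im,d,cal=grab("scene"); cv2.imwrite("pics/s5.png",cv2.resize(im[130:430,180:500,::-1],None,fx=2,fy=2))
E
```

```text
-5 0.029 | -10 0.044 | -15 -0.023 | -20 -0.008 | -25 -0.14 | -30 -0.051 | -35 0.045 | -40 0.033 | -45 0.041 | -50 -0.105 | -55 -0.026 | -60 -0.037 | -65 -0.013 | -70 -0.018 | -75 0.063 | -80 -0.098 | -85 -0.098 | -90 0.009 | -95 0.082 | -100 0.063 | -105 0.031 | -110 -0.038 | -115 0.032 | -120 -0.026 | 
grip 1532 ((45.35096740722656, 89.45500183105469), (45.89282989501953, 14.496841430664062), 60.03184127807617)
panel x [-0.01320957 -0.00650211 -0.00014779] 95.25 [-0.02222797  0.25558018 -0.21415632]
```

View pics/s5.png

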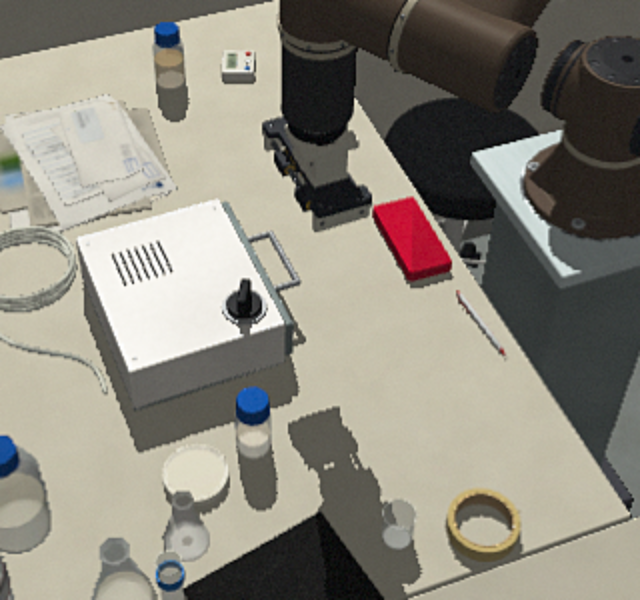

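The tray is home, the knob bar is at 60.0° (120° clockwise of the stop), the bystanders are in place and the gripper is clear, so I'm handing in.

```bash
python3 -c "
from rig import robot
robot.job_done(); print(robot.read_t())"
```

```text
the job is handed in; nothing more can be done
the job is handed in; nothing more can be done
```

The job is done and handed in, at about 95 s on the robot's clock. No verdict was reported.

- **Tray out:** I pulled the tray until the force rose to about 19 N against its stop. The camera put it at about 150 mm out.
- **Crucibles:** All four were on the bench. I stood two large and two small upright in the tray and checked them in wrist and scene pictures before closing it. Once the tray is shut they can't be seen, so I did not check them again after that.
- **Tray home:** I pushed it in until the force rose to about 18 N. The last picture shows the front panel flush, at -13 to 0 mm from the case front.
- **Selector:** The knob happened to start in the fourth click. I turned it 120° anticlockwise to the end stop, where the torque rose to 0.65–0.85 N m, against 0.2 or less at the clicks. I then regripped it, turned it 120° clockwise and let go. The bar now rests at 60.0° in the dryer frame, which is the fourth click to within about 0.1°.
- **Other things on the bench:** The tape, timer and beaker look unmoved in the last scene picture, and the arm was clear with no contact force. I saw no crucible knocked aside.

None of my checks failed or disagreed.

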